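# Slide the oil bottle home in its bay

## Task

Put the tall oil bottle away: slide it over the counter into the middle of the open bay of the low wooden bottle rack, pushing it only near its foot so that it stays standing on the counter and never tips. Push on until it meets the sprung rubber pad in the bay and lean on it there with roughly 10 newtons (at least 5, never more than 16) for at least half a second, then ease off slowly enough that the pad does not throw it back, and leave it standing in the bay against the pad. Do not disturb the salt shaker or the garlic.

Things in the scene. Friction and masses are not known exactly. Their poses are not given: they have to be found in the camera images.
- oil_bottle: The tall clear glass bottle with a yellow cap and a little oil in it, standing loose on the counter 120 to 160 mm in front of the bay's mouth; square body with bevelled corners, 58 mm across the flats, turned any way; 268 mm tall, 0.43 kg (varies by 20 %). Origin at the centre of its underside, z up. Pushed higher than about 50 mm above the counter against the pad it topples.
- rack: Low wooden bottle bay, fixed to the counter: two side rails 36 mm high, 12 mm thick, 138 mm long, 82 mm free width between them, a 62 mm high back board, no floor (the bottle slides on the counter). Origin on the counter in the middle of the open mouth; +x leads straight into the bay, +y to the left going in, z up. In it stands a sprung rubber pad (see point back).
- back (a point): Middle of the back board's front face, 125 mm inside the mouth, 30 mm up. Before it a rubber pad, 70 mm wide, 6 to 54 mm above the counter, square to the bay. Its face is not reported and differs each time: 45 to 80 mm inside the mouth. It gives way inward at 1.6 N per mm from zero load for 20 mm, then is rigid; when let go it pushes the bottle back a little, or throws it if let go suddenly.
- salt: The salt shaker, 44 mm wide and 90 mm tall, loose, standing right of the bay about 90 mm inward of the mouth. Origin at the centre of its underside.
- garlic: The garlic bulb, 53 mm wide and high, loose, about 150 mm right of the lane in front of the mouth. Origin at the centre of its underside.

How it is judged:
By the outcome, as a careful person would: the job done as asked, in the order asked, and still so for the second after the job is handed in, with the robot touching nothing.
It also fails if it takes over 70 s, if anything falls off the work surface, if the arm or the gripper's body presses on something with over 40 N, if the wrist force passes 120 N, or if a joint passes its speed limit or range.

## Robot

A 7-joint arm with a two-finger parallel gripper is mounted at the origin on a cart in front of the work surface, level with it; the furniture and walls round the work are solid. World frame = base frame: x ahead of the robot, y to its left, z up, the work surface at z = 0. Lengths are in m, angles in rad, forces in N, time in s.
With the tool pointing down it reaches from about 0.4 to 0.85 m from the base axis. Payload 4.5 kg.
Tool frame: the origin (TCP) lies between the finger pads, 19 mm behind the fingertips; this is the grasp point; z points along the fingers, y is the line along which they close (so a half turn about z gives the same grasp; the last joint's range is limited). The gripper opens to 88 mm and grips with 3 to 60 N. Pads are 18 mm wide; open, the fingers measure 123 mm over their backs; the gripper's body (75 mm by 187 mm) begins 45 mm behind the grasp point.
Start: joints at [-1.207, 0.689, -0.195, 1.565, 0.157, 0.902, -0.215], TCP at [0.202, 0.591, 0.257] pointing down, gripper open.
Joint ranges: [-3.01, 3.01], [-0.46, 2.08], [-1.47, 1.51], [0.13, 2.56], [-1, 4.14], [0.04, 2.09], [-2.66, 2.66]. Speed limits (rad/s): [2.57, 2.57, 3.14, 3.14, 3.14, 3.14, 3.14].

## Interface

Orientations are given as a unit quaternion [x, y, z, w].
In Python, from plant import get_state, snapshot, camera_params, finish_job gives the robot as it stands.
- The arm moves only by the shell command python3 -m handwheel 'ROWS' [FORCE]. ROWS is one flat JSON list of numbers that holds 1 to 10 rows one after another, with no inner brackets; each row has 7 numbers: the opening from 0.0 (shut) to 1.0 (fully open), then dx, dy, dz in shares of 0.4 m (1.0 is 0.4 m), then a rotation vector rx, ry, rz in normalised numbers (1 is pi rad); each row is the pose to reach, as a shift and turn from the pose commanded when the command began, along the tool's axes at that moment; what a row does not reach only later rows make up. A row lasts 1/10 s, in which the tool goes at most 0.05 m and 0.15 rad, less where a joint would pass 70% of its speed; a pose out of reach is approached as far as the arm can. The fingers move at their own pace and stop on an object; FORCE is the grip in N (left out, the last holds). Time passes only in rows, so rows that do not move let the fingers close. It prints the time, the measured TCP pose, the force, the opening and the grip force at its end. Input that does not fit is refused with a message, and nothing moves.
- get_state(): the state, without advancing time (a new reading comes with each control period).
- snapshot(name): name is "side" or "top"; returns (picture, depth): 420x560x3 uint8, red, green, blue; 420x560 float32, m along the optical axis (not along the pixel's ray), 0 where there is no reading.
- camera_params(name): a dict with "fx", "fy", "cx", "cy" (pixels), "rvec" (rotation vector, rad) and "tvec" (3), from world to camera coordinates, as OpenCV has them. Camera axes: x right, y down, z forward; pixel columns grow to the right and rows downward; lengths in m; the calibration is good to about 2 mm. A picture is of the moment at which its call begins. camera_params takes no time and is no camera call.
- finish_job(): hands the job in; it is judged then, once.
The state is a dict: "clock": time; "q": joint angles; "qd": joint speeds; "joint_torque": joint torques, N m; "tool_pos": TCP position; "eef_rot": TCP orientation; "contact_force": force on the tool from outside, world axes, zero at the start; "moment": the same for the moment, N m; "opening": opening from 0.0 (shut) to 1.0 (fully open); "finger_force": force on a finger pad.
Only numpy, scipy, OpenCV 4.12 (cv2) and the standard library are available. Lean on these libraries where they do the work, as an engineer would, in place of code of your own. Each camera call takes 0.05 s, during which the arm holds its last target. There are 200 camera calls.

## Working session

There is one attempt and no reset: what is moved stays moved. The work goes in short steps, Python scripts to look and compute and a shell command to move; the robot and the scene stay as the last step left them, time stands still between calls to the robot, and variables do not carry over. Pictures are saved under pics/ and viewed, at most 10 in all, crops included, and the job is handed in when it is done.

```bash
mkdir -p pics; ls
python3 - <<'E'
from plant import *
import cv2,numpy as np
s=get_state();print({k:np.round(v,3).tolist() for k,v in s.items()})
for n in("side","top"):
    p,d=snapshot(n);cv2.imwrite(f"pics/{n}0.png",p[:,:,::-1]);np.savez(f"pics/{n}0.npz",p=p,d=d)
    c=camera_params(n);R=cv2.Rodrigues(np.array(c["rvec"],float))[0];print(n,c,-R.T@np.array(c["tvec"]))
E
```

```text
pics
{'clock': 0.0, 'q': [-1.207, 0.69, -0.195, 1.566, 0.157, 0.903, -0.215], 'qd': [-0.002, -0.0, -0.0, 0.003, 0.002, -0.002, 0.001], 'joint_torque': [-0.0, -52.755, -1.267, -15.343, -0.053, 0.007, 0.0], 'tool_pos': [0.202, 0.591, 0.257], 'eef_rot': [0.164, 0.986, -0.001, -0.0], 'contact_force': [-0.08, -0.636, -0.458], 'moment': [0.005, 0.017, 0.024], 'finger_force': 0.0, 'opening': 1.003}
side {'fx': 394.9682841470173, 'fy': 394.9682841470173, 'cx': 277.45293589149406, 'cy': 211.26629941051152, 'rvec': array([ 1.99988833,  1.77638569, -0.50385095]), 'tvec': array([-0.28363396, -0.42081288,  1.18244863])} [1.01032578 0.1595173  0.78071282]
top {'fx': 385.8357005742357, 'fy': 385.8357005742357, 'cx': 284.462680232655, 'cy': 211.90227961213057, 'rvec': array([ 2.11772465, -2.15003551,  0.17656381]), 'tvec': array([0.21490226, 0.55583183, 0.80192853])} [0.41842539 0.20638657 0.88348523]
```

View pics/side0.png

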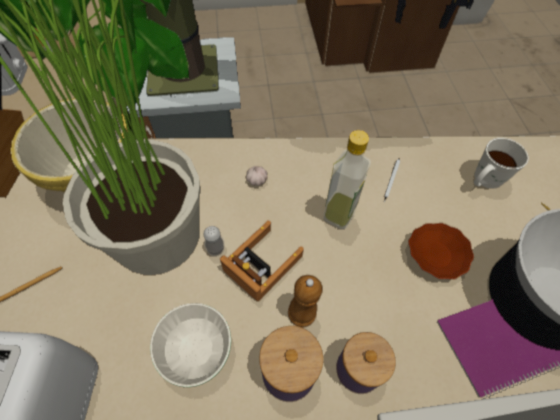

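View pics/top0.png

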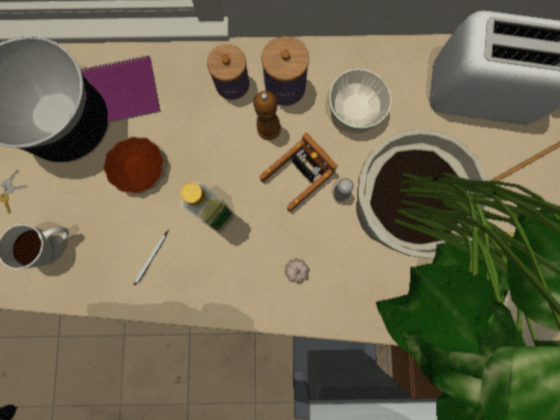

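The side view shows the bottle (cap at 358,142, foot near 338,218), the rack (mouth towards about 285,232), the salt (213,238) and the garlic (256,176). In the top view the bottle foot is near (222,218), the rack mouth runs from (265,178) to (293,207) with its back near (320,152), and the salt is at (343,188), garlic at (296,270).

```bash
cat > h.py <<'E'
from plant import *
import cv2,numpy as np
def cam(n):
    c=camera_params(n);R=cv2.Rodrigues(np.array(c["rvec"],float))[0];K=np.array([[c["fx"],0,c["cx"]],[0,c["fy"],c["cy"]],[0,0,1]])
    return K,R,np.array(c["tvec"],float)
def ray(n,uv,z):
    K,R,t=cam(n);o=-R.T@t;uv=np.atleast_2d(uv).astype(float)
    d=(R.T@np.linalg.inv(K)@np.c_[uv,np.ones(len(uv))].T).T
    return o+d*((z-o[2])/d[:,2])[:,None]
def cloud(n,d):
    K,R,t=cam(n);v,u=np.mgrid[:d.shape[0],:d.shape[1]]
    P=np.stack([(u-K[0,2])*d/K[0,0],(v-K[1,2])*d/K[1,1],d],-1)
    return (P-t)@R
def proj(n,X):
    K,R,t=cam(n);p=(np.atleast_2d(X)@R.T+t)@K.T;return p[:,:2]/p[:,2:]
E
python3 - <<'E'
from h import *
for n,bx in(("top",(150,120,370,300)),("side",(190,120,400,310))):
    f=np.load(f"pics/{n}0.npz");P=cloud(n,f["d"]);p=f["p"]
    x0,y0,x1,y1=bx
    cv2.imwrite(f"pics/{n}c.png",cv2.resize(p[y0:y1,x0:x1,::-1],None,fx=3.3,fy=3.3,interpolation=cv2.INTER_CUBIC)[:600,:800])
    hsv=cv2.cvtColor(p,cv2.COLOR_RGB2HSV)
    z=P[...,2];m=np.zeros(z.shape,bool);m[y0:y1,x0:x1]=1
    print(n,"table z",np.median(z[m&(z<.01)]))
    w=m&(hsv[...,0]<16)&(hsv[...,1]>140)&(f["d"]>0)
    for zl,zh in((.030,.042),(.054,.068)):
        mm=w&(z>zl)&(z<zh);nl,L,st,ce=cv2.connectedComponentsWithStats(mm.astype(np.uint8))
        for i in range(1,nl):
            if st[i,4]>25:
                Q=P[L==i];r=cv2.minAreaRect((Q[:,:2]*1000).astype(np.float32));print(zl,st[i,4],ce[i].round(),np.round(Q.mean(0),4),r)
    for name,uv in (("garlic",(296,270) if n=="top" else (256,176)),("salt",(343,188) if n=="top" else (213,238)),("cap",(192,193) if n=="top" else (358,142))):
        print(name,P[uv[1],uv[0]].round(4))
    y=m&(hsv[...,0]>20)&(hsv[...,0]<32)&(hsv[...,1]>170)&(hsv[...,2]>140)
    nl,L,st,ce=cv2.connectedComponentsWithStats(y.astype(np.uint8))
    for i in range(1,nl):
        if st[i,4]>40: print("yel",st[i],ce[i],np.median(P[L==i],0).round(4),"z max",ray(n,ce[i],.266).round(4))
E
```

```text
top table z -0.0006353840990395999
0.03 109 [158. 160.] [0.6857 0.4934 0.033 ] ((686.3536376953125, 496.1672058105469), (91.10224151611328, 25.12771987915039), 8.153867721557617)
0.03 153 [283. 158.] [0.6857 0.2073 0.0346] ((685.38720703125, 208.21665954589844), (9.753213882446289, 86.1126708984375), 40.80537033081055)
0.03 246 [311. 188.] [0.6157 0.1459 0.0349] ((612.904296875, 147.55877685546875), (18.575748443603516, 132.16526794433594), 45.707332611083984)
0.03 39 [264. 174.] [0.6478 0.2513 0.0349] ((647.70458984375, 251.64837646484375), (8.663436889648438, 20.48275375366211), 42.04823684692383)
0.054 33 [262. 125.] [0.7556 0.2538 0.0605] ((755.9090576171875, 254.6078643798828), (25.58448600769043, 7.009751796722412), 53.22456741333008)
0.054 242 [319. 151.] [0.6933 0.1268 0.0601] ((693.3781127929688, 126.58554077148438), (100.42394256591797, 12.134980201721191), 41.335567474365234)
0.054 36 [306. 149.] [0.7002 0.155  0.0554] ((701.2125854492188, 155.56248474121094), (27.79781723022461, 9.964737892150879), 42.84168243408203)
0.054 36 [320. 163.] [0.667  0.1267 0.0555] ((667.30230
[... 328 characters left out ...]
141845703), 40.468658447265625)
0.03 381 [273. 273.] [0.6919 0.1933 0.0354] ((693.3864135742188, 181.12413024902344), (81.66362762451172, 169.35777282714844), 8.340229988098145)
0.054 51 [237. 260.] [0.6668 0.1239 0.0561] ((667.7362060546875, 125.50871276855469), (28.22345733642578, 11.099226951599121), 39.77802276611328)
0.054 370 [241. 274.] [0.6993 0.1282 0.0607] ((696.3562622070312, 126.95489501953125), (103.64238739013672, 14.533726692199707), 40.72093200683594)
0.054 65 [253. 275.] [0.7007 0.1528 0.056 ] ((700.742431640625, 152.64759826660156), (32.077877044677734, 9.27845573425293), 41.89523696899414)
garlic [0.4461 0.181  0.0375]
salt [0.6247 0.0803 0.0827]
cap [0.5687 0.3554 0.2682]
```

View pics/topc.png

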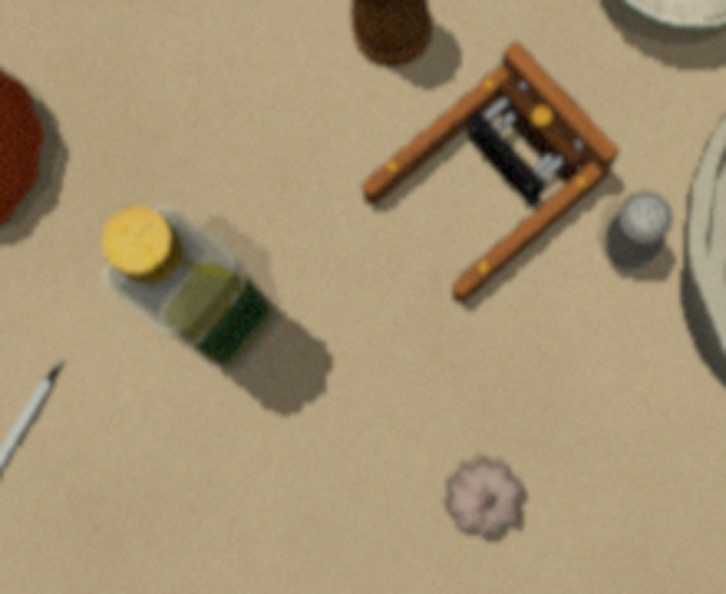

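View pics/sidec.png

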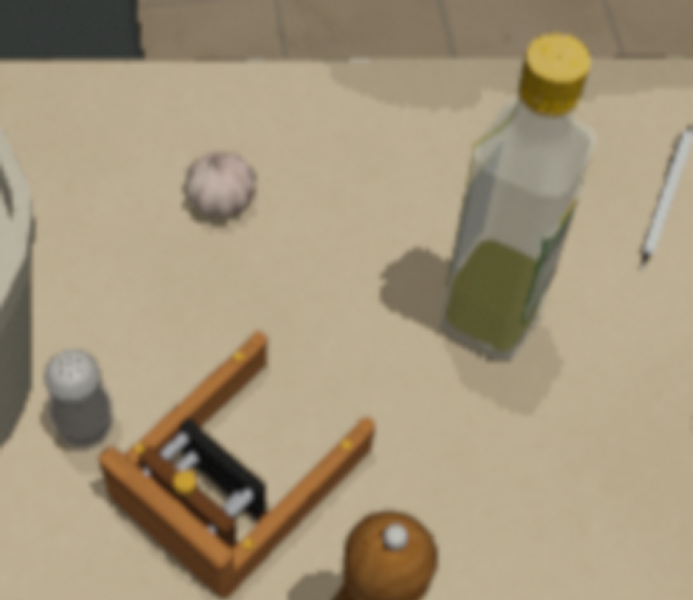

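Close views: the cap centre is at crop (138,240) in top and (557,65) in side. Foot corners are visible in top at about (222,362) and (268,305), and in side at (443,328), (495,358) and (515,355). The pad face is black, with its front edge in top from (472,125) to (535,203).

Run:
```python
from h import *
T=lambda *a:np.array(a,float)/3.3+[150,120]-.35
S=lambda *a:np.array(a,float)/3.3+[190,120]-.35
print("rail mouth ends top (L,R), z.036",ray("top",[T(372,193),T(463,291)],.036).round(4)[:,:2].tolist())
print("side",ray("side",[S(369,430),S(262,340)],.036).round(4)[:,:2].tolist())
print("cap",ray("top",T(140,241),.268).round(4),ray("side",S(557,60),.268).round(4))
# base corners
print("base top",ray("top",[T(200,352),T(222,362),T(268,305),T(262,290)],0).round(4)[:,:2].tolist())
print("base side",ray("side",[S(443,330),S(495,358),S(515,355),S(540,300)],0).round(4)[:,:2].tolist())
print("pad top",ray("top",[T(472,125),T(533,203)],.054).round(4)[:,:2].tolist())
# rack fit: back board + rails top points
for n in("top","side"):
    f=np.load(f"pics/{n}0.npz");P=cloud(n,f["d"]);h=cv2.cvtColor(f["p"],cv2.COLOR_RGB2HSV)
    b=(h[...,0]<16)&(h[...,1]>140)&(np.hypot(P[...,0]-.65,P[...,1]-.175)<.12)
    Q=P[b&(P[...,2]>.058)&(P[...,2]<.066)]
    r=cv2.minAreaRect((Q[:,:2]*1000).astype(np.float32));c=np.array(r[0])/1e3;a=np.deg2rad(r[2] if r[1][0]>r[1][1] else r[2]+90)
    yw=a-np.pi/2;ex=np.array([np.cos(yw),np.sin(yw)]);ey=np.array([-ex[1],ex[0]])
    q=P[b&(P[...,2]>.03)&(P[...,2]<.040)][:,:2]-c
    x,y=q@ex,q@ey;k=(x<-.015)&(abs(abs(y)-.047)<.015)
    L=k&(y>0);Rr=k&(y<0);sl=[np.polyfit(x[m],y[m],1) for m in(L,Rr)]
    print(n,r,"yaw",np.rad2deg(yw),"mouth",c-.131*ex,"rails",y[L].mean(),y[Rr].mean(),"slopes deg",[np.rad2deg(s[0]) for s in sl],"min x",x[L].min(),x[Rr].min())
    D=P[(f["p"].max(-1)<45)&(P[...,2]>.048)&(P[...,2]<.06)&(np.hypot(P[...,0]-.66,P[...,1]-.165)<.06)][:,:2]-(c-.131*ex)
    print("pad x",np.percentile(D@ex,[5,25,50,75,95]).round(4), "y",np.percentile(D@ey,[3,97]).round(4))
```

```text
rail mouth ends top (L,R), z.036 [[0.639, 0.2552], [0.5698, 0.1941]]
side [[0.649, 0.258], [0.5752, 0.1977]]
cap [[0.556  0.3568 0.268 ]] [[0.5591 0.3584 0.268 ]]
base top [[0.5358, 0.3783], [0.5285, 0.3628], [0.5684, 0.3309], [0.5792, 0.3353]]
base side [[0.5608, 0.3259], [0.5871, 0.3574], [0.5864, 0.3716], [0.5444, 0.3987]]
pad top [[0.6806, 0.1863], [0.6257, 0.1465]]
top ((714.9810180664062, 156.21697998046875), (171.2392578125, 31.29299545288086), 54.2104606628418) yaw -35.7895393371582 mouth [0.60871767 0.23282704] rails 0.03679707399383771 -0.05558438623204814 slopes deg [np.float64(-7.382056225317914), np.float64(1.1736934357721513)] min x -0.12062916822297562 -0.1421238197203936
pad x [0.0754 0.0795 0.0836 0.0875 0.0927] y [-0.0556  0.0067]
side ((692.056640625, 131.75662231445312), (103.36622619628906, 27.3098087310791), 40.632171630859375) yaw -49.367828369140625 mouth [0.60674938 0.23117328] rails 0.04750948710979189 -0.0458421155098864 slopes deg [np.float64(-0.23553118824546615), np.float64(-0.12113336505857697)] min x -0.12857768735163563 -0.12794982840572483
pad x [0.0876 0.0892 0.0907 0.092  0.0933] y [-0.0303  0.0319]
```

```bash
cat >> h.py <<'E'
from scipy.spatial.transform import Rotation as Ro
C=np.array([.5575,.3576]);M=np.array([.609,.226]);YAW=-49.
def bay(x,y):
    a=np.deg2rad(YAW);return M+x*np.array([np.cos(a),np.sin(a)])+y*np.array([-np.sin(a),np.cos(a)])
def tobay(p):
    a=np.deg2rad(YAW);d=np.array(p)[:2]-M;return d@[np.cos(a),np.sin(a)],d@[-np.sin(a),np.cos(a)]
def pose(head,tilt):
    h,t=np.deg2rad([head,tilt]);z=np.array([np.cos(h)*np.sin(t),np.sin(h)*np.sin(t),-np.cos(t)]);y=np.array([-np.sin(h),np.cos(h),0])
    return Ro.from_matrix(np.c_[np.cross(y,z),y,z])
def delta(p,R):
    s=get_state();R0=Ro.from_quat(s["eef_rot"]);print("shift",R0.inv().apply(np.array(p)-s["tool_pos"]).round(4).tolist(),"rot",(R0.inv()*R).as_rotvec().round(3).tolist(),"F",np.round(s["contact_force"],2))
E
python3 - <<'E'
from h import *
f=np.load("pics/top0.npz");P=cloud("top",f["d"]);h=cv2.cvtColor(f["p"],cv2.COLOR_RGB2HSV)
g=np.zeros(P.shape[:2],bool);g[120:210,90:175]=1
b=g&((h[...,0]<8)|(h[...,0]>172))&(h[...,1]>150);Q=P[b]
print("bowl",Q.min(0),Q.max(0),np.percentile(Q[:,2],[5,50,95]))
u=np.array([np.cos(np.deg2rad(-84)),np.sin(np.deg2rad(-84))])
R=pose(-84,42)
p=C-u*.12
delta([*p,.15],R); delta([*p,.034],R); print(p, R.as_matrix().round(2).tolist())
E
```

```text
bowl [0.41842539 0.20638657 0.0044729 ] [0.78974195 0.6518877  0.88348523] [0.00689398 0.0199308  0.03474564]
shift [-0.3611, 0.0034, 0.1068] rot [0.414, -0.65, 1.083] F [0.37 0.17 0.22]
shift [-0.3611, 0.0036, 0.2228] rot [0.414, -0.65, 1.083] F [0.37 0.17 0.22]
[0.54495658 0.47694263] [[-0.08, 0.99, 0.07], [0.74, 0.1, -0.67], [-0.67, 0.0, -0.74]]
```

Units first: shifts go in shares of 0.4 m and turns go in shares of pi rad. So -0.361 m / 0.4 = -0.9025, 0.107 m / 0.4 = 0.2675, 1.083 rad / 3.1416 = 0.3447.

```bash
python3 -m handwheel '[0.34,-0.9025,0.0075,0.2675,0.1318,-0.2069,0.3447,0.34,-0.9025,0.0075,0.2675,0.1318,-0.2069,0.3447,0.34,-0.9025,0.0075,0.2675,0.1318,-0.2069,0.3447,0.34,-0.9025,0.0075,0.2675,0.1318,-0.2069,0.3447,0.34,-0.9025,0.0075,0.2675,0.1318,-0.2069,0.3447,0.34,-0.9025,0.0075,0.2675,0.1318,-0.2069,0.3447,0.34,-0.9025,0.0075,0.2675,0.1318,-0.2069,0.3447,0.34,-0.9025,0.0075,0.2675,0.1318,-0.2069,0.3447,0.34,-0.9025,0.0075,0.2675,0.1318,-0.2069,0.3447,0.34,-0.9025,0.0075,0.2675,0.1318,-0.2069,0.3447]'
cat > go.py <<'E'
import sys
from h import *
# head tilt  forward-offset-from-C(m) z
a=[float(v) for v in sys.argv[1:]]
u=np.array([np.cos(np.deg2rad(a[0])),np.sin(np.deg2rad(a[0]))])
delta([*(C+u*a[2]),a[3]],pose(a[0],a[1]));s=get_state();print(s["q"].round(2) if hasattr(s["q"],"round") else s["q"])
E
python3 go.py -84 42 -.12 .15;python3 go.py -84 42 -.07 .039
```

```text
clock: 1.1
tool_pos: [0.5448, 0.4763, 0.1455]
eef_rot: [0.624, 0.694, -0.242, 0.266]
contact_force: [0.1, -0.9, -0.3]
opening: 0.339
finger_force: 0.0
shift [-0.0026, 0.0002, -0.0038] rot [-0.003, 0.002, 0.001] F [ 0.06 -0.87 -0.33]
[-1.05  1.3   0.35  0.69  0.17  1.7  -0.79]
shift [0.0348, 0.0006, 0.1121] rot [-0.003, 0.002, 0.001] F [ 0.06 -0.87 -0.33]
[-1.05  1.3   0.35  0.69  0.17  1.7  -0.79]
```

In the tool's units: 0.112 m / 0.4 = 0.28, 0.084 m / 0.4 = 0.21.

```bash
python3 -m handwheel '[0.34,0.0225,0,0.07,0,0,0,0.34,0.045,0,0.14,0,0,0,0.34,0.065,0,0.21,0,0,0,0.34,0.0875,0,0.28,0,0,0,0.34,0.0875,0,0.28,0,0,0]'
python3 go.py -84 42 -.046 .039
python3 - <<'E'
from h import *
for n,(x0,y0,x1,y1) in(("side",(190,100,400,310)),("top",(130,100,370,280))):
    p,d=snapshot(n);cv2.imwrite(f"pics/{n}2.png",cv2.resize(p[y0:y1,x0:x1,::-1],None,fx=2.8,fy=2.8,interpolation=cv2.INTER_CUBIC))
E
```

```text
clock: 1.6
tool_pos: [0.5477, 0.4261, 0.041]
eef_rot: [0.623, 0.695, -0.243, 0.265]
contact_force: [-0.5, -0.8, -0.7]
opening: 0.345
finger_force: 0.0
shift [-0.0158, 0.0026, 0.017] rot [-0.005, 0.002, 0.005] F [-0.54 -0.81 -0.71]
[-1.04  1.36  0.33  0.9   0.18  1.44 -0.84]
```

View pics/side2.png

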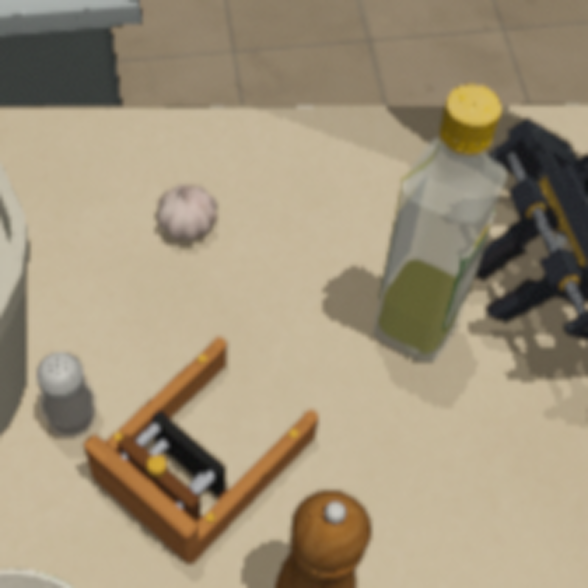

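The bottle stands with the two fingers straddling its far corner (side crop: tips at about (490,270) and (500,310), foot around (425,350)). I'm starting the cradle push.

In the tool's units: -0.046 m / 0.4 = -0.115, -0.041 m / 0.4 = -0.1025.

```bash
python3 -m handwheel '[0.34,-0.015,0.0025,0.0175,0,0,0,0.34,-0.0275,0.005,0.03,0,0,0,0.34,-0.04,0.0065,0.0425,0,0,0,0.34,-0.0525,0.0065,0.0538,0,0,0,0.34,-0.065,0.0065,0.065,0,0,0,0.34,-0.0775,0.0065,0.0763,0,0,0,0.34,-0.09,0.0065,0.0875,0,0,0,0.34,-0.1025,0.0065,0.0988,0,0,0,0.34,-0.115,0.0065,0.11,0,0,0,0.34,-0.115,0.0065,0.11,0,0,0]'
cat > bot.py <<'E'
from h import *
for n in("top","side"):
    p,d=snapshot(n);P=cloud(n,d);h=cv2.cvtColor(p,cv2.COLOR_RGB2HSV)
    m=(h[...,0]>18)&(h[...,0]<34)&(h[...,1]>150)&(P[...,2]>.255)&(P[...,2]<.28)&(np.hypot(P[...,0]-.6,P[...,1]-.25)<.25)&(d>0)
    Q=P[m];c,r=cv2.minEnclosingCircle((Q[:,:2]*1000).astype(np.float32));c=np.array(c)/1e3
    print(n,len(Q),"cap",c.round(4),"r",round(r,1),"bay",np.round(tobay(c),4))
    cv2.imwrite(f"pics/{n}_now.png",p[:,:,::-1])
E
python3 bot.py; python3 go.py -84 42 .037 .039
```

```text
clock: 2.7
tool_pos: [0.5598, 0.3641, 0.0419]
eef_rot: [0.625, 0.693, -0.24, 0.266]
contact_force: [0.3, 1.9, 0.9]
opening: 0.339
finger_force: 1.0
top 185 cap [0.5633 0.3204] r 16.8 bay [-0.1013  0.0274]
side 125 cap [0.5674 0.3203] r 16.7 bay [-0.0985  0.0305]
shift [-0.0306, -0.0028, 0.0313] rot [-0.0, 0.0, -0.001] F [2.06 0.1  1.36]
[-1.    1.3   0.34  1.1   0.21  1.28 -0.83]
```

In the tool's units: -0.037 m / 0.4 = -0.0925, -0.034 m / 0.4 = -0.085.

```bash
python3 -m handwheel '[0.34,-0.0125,0,0.0113,0,0,0,0.34,-0.025,0,0.0225,0,0,0,0.34,-0.0375,0,0.0338,0,0,0,0.34,-0.05,0,0.045,0,0,0,0.34,-0.0625,0,0.0563,0,0,0,0.34,-0.075,0,0.0675,0,0,0,0.34,-0.085,0,0.0775,0,0,0,0.34,-0.0925,0,0.0825,0,0,0,0.34,-0.0925,0,0.0825,0,0,0]'
python3 bot.py; python3 go.py -84 42 .037 .039
python3 - <<'E'
import cv2
cv2.imwrite("pics/side3.png",cv2.resize(cv2.imread("pics/side_now.png")[90:310,190:420],None,fx=2.7,fy=2.7,interpolation=cv2.INTER_CUBIC))
E
```

```text
clock: 3.7
tool_pos: [0.5646, 0.3153, 0.042]
eef_rot: [0.625, 0.693, -0.24, 0.266]
contact_force: [0.1, 0.8, -0.9]
opening: 0.343
finger_force: 0.7
top 141 cap [0.5486 0.3652] r 112.7 bay [-0.1447  0.0457]
side 122 cap [0.5745 0.2713] r 15.9 bay [-0.0568  0.0037]
shift [0.0059, -0.0026, -0.0014] rot [0.0, -0.0, -0.0] F [ 1.1   0.91 -0.09]
[-0.97  1.26  0.35  1.23  0.23  1.16 -0.82]
```

View pics/side3.png

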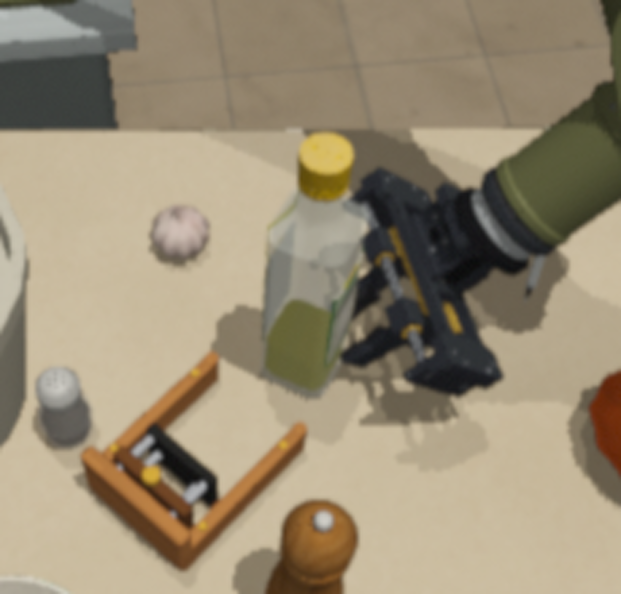

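The bottle stands before the mouth on the lane (side crop cap (326,155), foot about (300,380)), with the rack, salt (65,405) and garlic (180,233) untouched. Next I'll back off and go round behind it.

In the tool's units: 0.038 m / 0.4 = 0.095, -0.034 m / 0.4 = -0.085.

```bash
python3 -m handwheel '[0.34,0.0125,0,-0.0125,0,0,0,0.34,0.0325,0,-0.03,0,0,0,0.30,0.0625,0,-0.055,0,0,0,0.2,0.095,0,-0.085,0,0,0,0.2,0.095,0,-0.085,0,0,0]'
python3 - <<'E'
from h import *
R=pose(-49,45);p=bay(-.145,.001);delta([*p,.034],R);print(p)
E
```

```text
clock: 4.3
tool_pos: [0.5582, 0.3714, 0.0409]
eef_rot: [0.624, 0.696, -0.237, 0.265]
contact_force: [0.2, -0.5, -0.6]
opening: 0.201
finger_force: 0.0
shift [-0.0181, -0.0471, 0.0253] rot [-0.416, -0.056, -0.442] F [ 0.25 -0.5  -0.62]
[0.51462615 0.33608895]
```

In the tool's units: -0.047 m / 0.4 = -0.1175, -0.036 m / 0.4 = -0.09, -0.442 rad / 3.1416 = -0.1407.

```bash
python3 -m handwheel '[0.2,-0.01,-0.03,0.0075,-0.0331,-0.0045,-0.035,0.2,-0.02,-0.06,0.02,-0.0662,-0.0089,-0.07,0.2,-0.0325,-0.09,0.0375,-0.0993,-0.0134,-0.1054,0.2,-0.045,-0.1175,0.0625,-0.1324,-0.0178,-0.1407,0.2,-0.045,-0.1175,0.0625,-0.1324,-0.0178,-0.1407,0.2,-0.045,-0.1175,0.0625,-0.1324,-0.0178,-0.1407]'
python3 bot.py
python3 - <<'E'
from h import *
s=get_state();print(tobay(s["tool_pos"]),s["tool_pos"][2],s["q"])
R=pose(-49,45);delta([*bay(-.109,0),.034],R)
cv2.imwrite("pics/side4.png",cv2.resize(cv2.imread("pics/side_now.png")[90:310,190:420],None,fx=2.7,fy=2.7,interpolation=cv2.INTER_CUBIC))
E
```

```text
clock: 4.9
tool_pos: [0.5151, 0.3322, 0.0354]
eef_rot: [0.384, 0.839, -0.162, 0.349]
contact_force: [0.4, 0.5, 0.2]
opening: 0.198
finger_force: 0.0
top 163 cap [0.5676 0.2713] r 16.1 bay [-0.0613 -0.0015]
side 125 cap [0.5745 0.2718] r 16.3 bay [-0.0572  0.004 ]
(np.float64(-0.14126858799658026), np.float64(0.0011844814550499192)) 0.03564015320894416 [-1.24065651  1.21361174  0.4525586   1.69006322  0.57522629  0.621503
 -0.83230259]
shift [-0.0216, -0.001, 0.024] rot [-0.003, 0.003, -0.004] F [ 0.13 -0.5  -0.21]
```

View pics/side4.png

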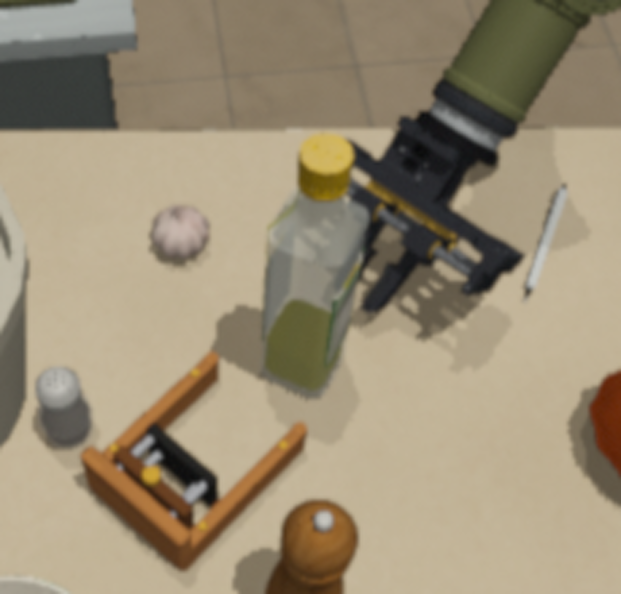

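Seen from the side, the gripper is behind the bottle, lined up with the lane (tip at (375,305), bottle foot at (300,380), garlic and salt unmoved).

In the tool's units: -0.057 m / 0.4 = -0.1425, -0.045 m / 0.4 = -0.1125.

```bash
python3 -m handwheel '[0.2,-0.0225,-0.0025,0.0225,0,0,0,0.2,-0.0425,-0.0025,0.0425,0,0,0,0.2,-0.055,-0.0025,0.055,0,0,0,0.2,-0.0675,-0.0025,0.0675,0,0,0,0.2,-0.0825,-0.0025,0.0825,0,0,0,0.2,-0.0975,-0.0025,0.0975,0,0,0,0.2,-0.1125,-0.0025,0.1125,0,0,0,0.2,-0.1275,-0.0025,0.1275,0,0,0,0.2,-0.1425,-0.0025,0.1425,0,0,0,0.2,-0.1425,-0.0025,0.1425,0,0,0]'
python3 bot.py
python3 - <<'E'
from h import *
s=get_state();print(tobay(s["tool_pos"]),s["tool_pos"][2],s["contact_force"])
R=pose(-49,45);delta([*bay(-.02,0),.034],R)
a=cv2.resize(cv2.imread("pics/side_now.png")[120:310,190:390],None,fx=2,fy=2,interpolation=cv2.INTER_CUBIC)
b=cv2.resize(cv2.imread("pics/top_now.png")[110:300,180:380],None,fx=2,fy=2,interpolation=cv2.INTER_CUBIC)
cv2.imwrite("pics/both5.png",np.hstack([a,b]))
E
```

```text
clock: 6.0
tool_pos: [0.5684, 0.2681, 0.036]
eef_rot: [0.385, 0.839, -0.162, 0.349]
contact_force: [-0.2, -0.2, 0.4]
opening: 0.2
finger_force: 0.3
top 185 cap [0.5182 0.3068] r 129.1 bay [-0.1206 -0.0156]
side 128 cap [0.597  0.2296] r 16.1 bay [-0.0106 -0.0067]
(np.float64(-0.0598386005558207), np.float64(-0.0027357924877625555)) 0.035521708629312865 [-0.2801997   0.50488047 -0.03791243]
shift [-0.027, 0.003, 0.0294] rot [-0.006, 0.005, -0.001] F [-0.28  0.5  -0.04]
```

View pics/both5.png

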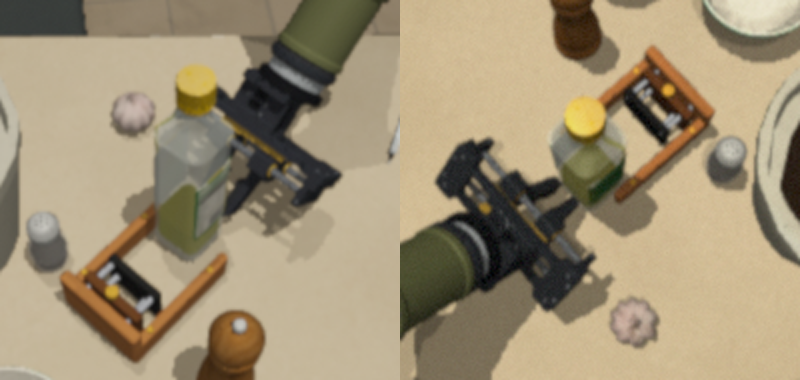

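Left half (side): the bottle foot is at (190,255), just entering the mouth, slightly nearer the right rail. Right half (top): bottle cap (585,118), foot about (595,195); salt (728,155) and garlic (635,320) are unmoved. The bottle is about 8 mm right of the middle, so I'll drift left while pushing.

In the tool's units: -0.018 m / 0.4 = -0.045, -0.009 m / 0.4 = -0.0225.

```bash
python3 -m handwheel '[0.2,-0.0075,0.0025,0.0075,0,0,0,0.2,-0.015,0.005,0.015,0,0,0,0.2,-0.0225,0.0088,0.0225,0,0,0,0.2,-0.03,0.0125,0.03,0,0,0,0.2,-0.0375,0.0163,0.0375,0,0,0,0.2,-0.045,0.02,0.045,0,0,0,0.2,-0.045,0.02,0.045,0,0,0]'
cat >> bot.py <<'E'
s=get_state();print("tcp bay",np.round(tobay(s["tool_pos"]),4),s["tool_pos"][2].round(4),"F",np.round(s["contact_force"],2))
# bottle bay coordinates, each camera against its own rack reading
E
sed -i 's/(P\[...,2\]>.255)/(np.hypot(P[...,0]-.61,P[...,1]-.22)<.07)\&(P[...,2]>.255)/' bot.py
python3 bot.py
```

```text
clock: 6.8
tool_pos: [0.591, 0.2556, 0.0359]
eef_rot: [0.385, 0.839, -0.161, 0.349]
contact_force: [-2.0, 0.4, -0.2]
opening: 0.199
finger_force: 0.3
top 199 cap [0.6173 0.2107] r 16.9 bay [ 0.017  -0.0038]
side 127 cap [0.6213 0.2143] r 15.9 bay [0.0169 0.0016]
tcp bay [-0.0348  0.0059] 0.0358 F [0.61 0.36 0.36]
```

In the tool's units: -0.018 m / 0.4 = -0.045, -0.008 m / 0.4 = -0.02.

```bash
python3 -m handwheel '[0.2,0.0125,0,-0.0125,0,0,0,0.2,0.01,-0.015,-0.01,0,0,0,0.2,-0.0025,-0.015,0.0025,0,0,0,0.2,-0.0125,-0.015,0.0125,0,0,0,0.2,-0.02,-0.015,0.02,0,0,0,0.2,-0.0275,-0.015,0.0275,0,0,0,0.2,-0.035,-0.015,0.035,0,0,0,0.2,-0.04,-0.015,0.04,0,0,0,0.2,-0.045,-0.015,0.045,0,0,0,0.2,-0.045,-0.015,0.045,0,0,0]'
python3 bot.py
```

```text
clock: 7.9
tool_pos: [0.6026, 0.2328, 0.0358]
eef_rot: [0.384, 0.839, -0.161, 0.349]
contact_force: [-0.8, 1.0, -0.4]
opening: 0.201
finger_force: 0.6
top 198 cap [0.6338 0.1938] r 17.0 bay [ 0.0405 -0.0024]
side 145 cap [0.6342 0.1957] r 17.4 bay [ 0.0394 -0.0008]
tcp bay [-0.0097 -0.0003] 0.0357 F [-1.11  0.81 -0.16]
```

```bash
cat > f.py <<'E'
from h import *
s=get_state();a=np.deg2rad(YAW);F=s["contact_force"];print("along",round(-(F[0]*np.cos(a)+F[1]*np.sin(a)),2),"tcp bay",np.round(tobay(s["tool_pos"]),4),"F",np.round(F,2),"clk",s["clock"])
E
for i in 1; do :; done
python3 -m handwheel '[0.2,-0.0025,0,0.0025,0,0,0,0.2,-0.005,0,0.005,0,0,0,0.2,-0.0075,0,0.0075,0,0,0,0.2,-0.01,0,0.01,0,0,0]' >/dev/null; python3 f.py
python3 -m handwheel '[0.2,-0.0025,0,0.0025,0,0,0,0.2,-0.005,0,0.005,0,0,0]' >/dev/null; python3 f.py
python3 -m handwheel '[0.2,-0.0025,0,0.0025,0,0,0,0.2,-0.0025,0,0.0025,0,0,0]' >/dev/null; python3 f.py
```

```text
along 2.62 tcp bay [-0.0045 -0.0001] F [-2.    1.73 -0.36] clk 8.4
along 1.96 tcp bay [-0.0014 -0.0002] F [-0.35  2.3  -0.78] clk 8.6
along 2.08 tcp bay [ 0.0003 -0.0003] F [-2.15  0.89  0.15] clk 8.8
```

In the tool's units: -0.0015 m / 0.4 = -0.0038, -0.001 m / 0.4 = -0.0025.

```bash
python3 -m handwheel '[0.2,-0.0025,0,0.0025,0,0,0,0.2,-0.0038,0,0.0038,0,0,0]' >/dev/null; python3 f.py
python3 -m handwheel '[0.2,-0.0025,0,0.0025,0,0,0,0.2,-0.0038,0,0.0038,0,0,0]' >/dev/null; python3 f.py
```

```text
along 3.84 tcp bay [ 0.002  -0.0002] F [-2.24  3.14  0.45] clk 9.0
along 6.3 tcp bay [ 0.0035 -0.0001] F [-4.67  4.29  2.14] clk 9.2
```

In the tool's units: -0.001 m / 0.4 = -0.0025, -0.0005 m / 0.4 = -0.0013.

```bash
python3 -m handwheel '[0.2,-0.0013,0,0.0013,0,0,0,0.2,-0.0025,0,0.0025,0,0,0,0.2,-0.0025,0,0.0025,0,0,0]' >/dev/null; python3 f.py
python3 -m handwheel '[0.2,-0.0013,0,0.0013,0,0,0,0.2,-0.0025,0,0.0025,0,0,0,0.2,-0.0025,0,0.0025,0,0,0]' >/dev/null; python3 f.py
```

```text
along 7.17 tcp bay [ 0.0043 -0.    ] F [-5.23  4.96  2.77] clk 9.5
along 8.52 tcp bay [0.0052 0.0001] F [-6.03  6.04  2.67] clk 9.8
```

In the tool's units: -0.0014 m / 0.4 = -0.0035, -0.0007 m / 0.4 = -0.0018.

```bash
python3 -m handwheel '[0.2,-0.0018,0,0.0018,0,0,0,0.2,-0.0035,0,0.0035,0,0,0,0.2,-0.0035,0,0.0035,0,0,0]' >/dev/null; python3 f.py
python3 -m handwheel '[0.2,-0.0008,0,0.0008,0,0,0,0.2,-0.0008,0,0.0008,0,0,0,0.2,-0.0008,0,0.0008,0,0,0,0.2,-0.0008,0,0.0008,0,0,0]' >/dev/null; python3 f.py
python3 -m handwheel '[0.2,0,0,0,0,0,0,0.2,0,0,0,0,0,0,0.2,0,0,0,0,0,0,0.2,0,0,0,0,0,0]' >/dev/null; python3 f.py;python3 bot.py
```

```text
along 11.41 tcp bay [0.0064 0.0001] F [-9.06  7.24  4.57] clk 10.1
along 11.86 tcp bay [0.0065 0.0002] F [-9.66  7.32  5.8 ] clk 10.5
along 11.58 tcp bay [0.0065 0.0002] F [-9.85  6.78  6.61] clk 10.9
top 197 cap [0.642  0.1845] r 16.8 bay [ 0.053  -0.0023]
side 139 cap [0.6451 0.1856] r 17.3 bay [0.0541 0.0008]
tcp bay [0.0065 0.0002] 0.035 F [-9.41  7.73  6.58]
```

Units first: shifts go in shares of 0.4 m and turns go in shares of pi rad. So -0.003 m / 0.4 = -0.0075, -0.0027 m / 0.4 = -0.0068.

```bash
R='x'; python3 -m handwheel '[0.2,0.0008,0,-0.0008,0,0,0,0.2,0.0015,0,-0.0015,0,0,0,0.2,0.0023,0,-0.0023,0,0,0,0.2,0.003,0,-0.003,0,0,0,0.2,0.0038,0,-0.0038,0,0,0,0.2,0.0045,0,-0.0045,0,0,0,0.2,0.0053,0,-0.0053,0,0,0,0.2,0.006,0,-0.006,0,0,0,0.2,0.0068,0,-0.0068,0,0,0,0.2,0.0075,0,-0.0075,0,0,0]' >/dev/null; python3 f.py
python3 -m handwheel '[0.2,0.0008,0,-0.0008,0,0,0,0.2,0.0015,0,-0.0015,0,0,0,0.2,0.0023,0,-0.0023,0,0,0,0.2,0.003,0,-0.003,0,0,0,0.2,0.0038,0,-0.0038,0,0,0,0.2,0.0045,0,-0.0045,0,0,0,0.2,0.0053,0,-0.0053,0,0,0,0.2,0.006,0,-0.006,0,0,0,0.2,0.0068,0,-0.0068,0,0,0,0.2,0.0075,0,-0.0075,0,0,0]' >/dev/null; python3 f.py
```

```text
along 3.55 tcp bay [ 0.005  -0.0001] F [-2.41  2.61 -1.93] clk 12.0
along 0.3 tcp bay [ 0.0015 -0.0006] F [-0.96 -0.44  0.02] clk 13.0
```

In the tool's units: -0.008 m / 0.4 = -0.02, -0.006 m / 0.4 = -0.015.

```bash
python3 -m handwheel '[0.2,0.0008,0,-0.0008,0,0,0,0.2,0.0015,0,-0.0015,0,0,0,0.2,0.0023,0,-0.0023,0,0,0,0.2,0.003,0,-0.003,0,0,0,0.2,0.0038,0,-0.0038,0,0,0,0.2,0.005,0,-0.005,0,0,0,0.2,0.0075,0,-0.0075,0,0,0,0.2,0.01,0,-0.01,0,0,0,0.2,0.015,0,-0.015,0,0,0,0.2,0.02,0,-0.02,0,0,0]' >/dev/null; python3 f.py
python3 -m handwheel '[0.2,0.015,0,-0.015,0,0,0,0.2,0.0375,0,-0.0375,0,0,0,0.2,0.075,0,-0.075,0,0,0,0.2,0.1125,0,-0.1125,0,0,0,0.2,0.15,0,-0.15,0,0,0,0.2,0.15,0,-0.15,0,0,0]' >/dev/null; python3 f.py; python3 bot.py
python3 - <<'E'
from h import *
a=cv2.resize(cv2.imread("pics/side_now.png")[120:310,190:390],None,fx=2,fy=2,interpolation=cv2.INTER_CUBIC)
b=cv2.resize(cv2.imread("pics/top_now.png")[110:300,180:380],None,fx=2,fy=2,interpolation=cv2.INTER_CUBIC)
cv2.imwrite("pics/both6.png",np.hstack([a,b]))
E
```

```text
along -0.57 tcp bay [-0.0107 -0.0002] F [ 0.2  -0.58  0.38] clk 14.0
along 0.75 tcp bay [-0.1019  0.0017] F [-0.73  0.36  1.47] clk 14.6
top 235 cap [0.6401 0.1862] r 16.8 bay [ 0.0504 -0.0026]
side 122 cap [0.646 0.186] r 15.3 bay [0.0545 0.0017]
tcp bay [-0.0965  0.0004] 0.0353 F [ 0.22 -0.42  0.64]
```

View pics/both6.png

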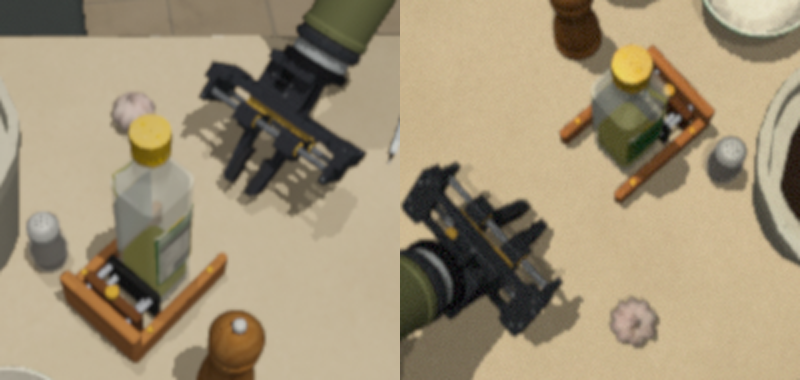

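The bottle stands upright in the bay against the pad: cap at side (150,140) and top (632,67), foot clear of both rails. The salt and garlic are unmoved, and the gripper is well clear.

```bash
python3 -c "
from plant import *
print(finish_job())"
```

```text
the job is handed in; nothing more can be done
None
```

The job is handed in: the bottle is upright in the middle of the bay against the pad, after a lean of about 11 N for nearly a second and a slow release, and the salt and garlic were not touched.

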